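Lock the set bolt of a seal-carver's stand

TASK

Turn the red key of the set bolt until it lines up with the two brass marks on the green stand, then run the brass jam nut down (clockwise from above) against the boss until it is locked at about 0.4 N m, never above 0.6 N m. The key must still be on the marks when you have finished, and the other things on the bench stay where they are.

Things in the scene. Friction and masses are not known exactly. Their poses are not given: they have to be found in the camera images.
- stand: green steel C-shaped stand fixed to the bench, 160 x 110 mm foot, its arm's flat top (80 mm wide) 94 mm above the bench. Origin on the bench right under the vertical bolt axis, z up; the arm's column is on its -x side. Two brass line marks on the arm top lie on its y axis at y = +-25 to +-39 mm
- bolt: steel set bolt, 21 mm thick, with a red key blade on top: 10 mm thick along its x, 25 mm wide along its y, 139 to 163 mm above the bench. Origin on the bolt axis, 133 mm up. On the marks when its y axis is parallel to the stand's y; starts 30 to 65 degrees counter-clockwise of that (from above). Turns with 0.12 N m friction, stays where left, keeps its height, does not follow the nut
- nut: brass hexagonal jam nut, 36 mm over flats, 18 mm high; origin on the axis in its underside, some 110 mm up; flats face its +x and every 60 degrees. Sinks 4 mm per clockwise turn (from above), running at 0.12 N m, over a gap of 0.5 to 2.8 rad; once seated the moment rises 0.15 N m per 0.1 rad (sagging by 0.1 or so at a stop). Right at 0.4, spoilt above 0.6 N m. Stays put when let go
- boss: dark steel threaded boss on top of the arm, 33 mm across, 94 to 106 mm above the bench, carrying a 33 mm spring washer on which the nut locks. Origin in the centre of its underside
- seal: loose pale stone seal, 26 x 26 mm, 68 mm high, round knob on top; bystander. Origin at the centre of its underside
- paste: loose white ceramic jar with red lid, 60 mm across, 35 mm high; bystander. Origin at the centre of its underside
- block: loose brown wooden block, 70 x 50 x 35 mm; bystander. Origin at the centre of its underside
Things that resemble listed ones, but are neither listed nor needed, are in the scene too. There is more than one size of the stand; the job needs the smallest.

How it is judged:
By the outcome, as a careful person would: the job done as asked, in the order asked, and still so for the second after the job is handed in, with the robot touching nothing.
It also fails if it takes over 72 s, if anything falls off the work surface, if the arm or the gripper's body presses on something with over 40 N, if the wrist force passes 120 N, or if a joint passes its speed limit or range.

ROBOT

A 6-joint arm with a two-finger parallel gripper is mounted at the origin on the work surface. World frame = base frame: x ahead of the robot, y to its left, z up, the work surface at z = 0. Lengths are in m, angles in rad, forces in N, time in s.
With the tool pointing down it reaches from about 0.35 to 0.8 m from the base axis. Payload 7.3 kg.
Tool frame: the origin (TCP) lies midway between the tips of the shut fingers; the grasp point (between the pads) lies manip.grasp_offset behind it (manip.grasp_offset is the distance from the TCP to the grasp point, in m); z points along the fingers, y is the line along which they close (so a half turn about z gives the same grasp; the last joint's range is limited). The gripper opens to 85 mm and grips with 20 to 120 N. Pads are 22 mm wide; open, the fingers measure 114 mm over their backs; the gripper's body (76 mm by 85 mm) begins 54 mm behind the grasp point. The pads swing forward as they close: fully open they stand 13 mm farther back than shut.
Start: joints at [-1.491, 0.342, 1.524, -0, 1.275, -0.146], TCP at [0.118, -0.512, 0.231] pointing down, gripper open.
Joint ranges: [-2.53, 2.53], [-0.77, 2.02], [0.04, 2.7], [-1, 4.14], [0.28, 2.66], [-3.11, 3.11]. Speed limits (rad/s): [2.57, 2.57, 3.14, 3.14, 3.14, 3.14].

INTERFACE

Orientations are given as a unit quaternion [w, x, y, z].
In Python, from workcell import manip gives the robot as it stands.
- The arm moves only by the tool send_rows, never from a script. Its argument "commands" is a list that holds one entry, the list of rows, each a list of 7 numbers: the shift along the tool's x, y, z in units of 750 mm (1.0 is 750 mm), then the turn, a rotation vector about the tool's x, y, z in units of 30 degrees (1.0 is 30 degrees), then the opening, from -1 (shut) to 1 (fully open), so that 0 is half open. A call has 1 to 8 rows; each row is the pose to reach, as a shift and turn from the pose commanded when the call began, along the tool's axes at that moment; what a row does not reach only later rows make up. A row lasts 1/12 s, in which the tool goes at most 41.7 mm and 7.16 degrees, less where a joint would pass 70% of its speed; a pose out of reach is approached as far as the arm can. A call with a number of a shift or a turn outside -1 to 1 is refused whole. A call with a gripper value outside its range is refused whole. The fingers move at their own pace and stop on an object; "newtons" is the grip in N (left out, the last holds). Time passes only in rows, so rows that repeat a pose let the fingers close. It gives the time, the measured TCP pose, the force, the opening and the grip force at its end, in the units of the state.
- manip.read_state(): the state, without advancing time (a new reading comes with each control period).
- manip.get_image(name): name is "scene" or "top"; returns a dict with "frame" (480x640x3 uint8, red, green, blue), "K" (3x3 intrinsics, pixels), "xyz" and "rotation" of the camera in the world. Camera axes: x right, y up, looking along -z (the intrinsics and any distortion apply to the point x, -y, -z); pixel columns grow to the right and rows downward; lengths in m; the calibration is good to about 2 mm. A picture is of the moment at which its call begins. There is no depth.
- manip.sign_off(): hands the job in; it is judged then, once.
The state is a dict: "t": time; "joint_positions": joint angles; "qvel": joint speeds; "effort": joint torques, N m; "tcp_pos": TCP position; "tcp_rot": TCP orientation; "force": force on the tool from outside, world axes, zero at the start; "ft_torque": the same for the moment, N m; "grip_width": finger opening in m; "finger_force": force on a finger pad.
Only numpy, scipy, OpenCV 4.12 (cv2) and the standard library are available. Lean on these libraries where they do the work, as an engineer would, in place of code of your own. Each camera call takes 0.05 s, during which the arm holds its last target. There are 200 camera calls.

## Working session

There is one attempt and no reset: what is moved stays moved. The work goes in short steps, Python scripts to look and compute and a tool call to move; the robot and the scene stay as the last step left them, time stands still between calls to the robot, and variables do not carry over. Pictures are saved under pics/ and viewed, at most 10 in all, crops included, and the job is handed in when it is done.

Besides the shell and the picture viewer there is one more tool, called after ">>>" as a command line: name --argument value ..., lists and objects as JSON in quotes. send_rows: Moves the arm, as the interface text tells. Shifts and turns lie within -1 to 1; 1 stands for 750 mm of shift or 30 degrees of turn. Its arguments: {"type":"object","properties":{"commands":{"type":"array","items":{"type":"array","items":{"type":"array","items":{"type":"number"}}}},"newtons":{"type":"number"}},"required":["commands"]}

```bash
mkdir -p pics; ls; python3 - <<'E'
from workcell import manip
import cv2
s=manip.read_state();print(s, manip.grasp_offset)
for n in("scene","top"):
    d=manip.get_image(n);cv2.imwrite(f"pics/{n}0.png",d["frame"][:,:,::-1]);print(n,{k:v for k,v in d.items() if k!="frame"})
E
```

```text
pics
{'t': 0.0, 'joint_positions': array([-1.49100914e+00,  3.42717252e-01,  1.52501942e+00, -1.38770280e-05,
        1.27537135e+00, -1.46000096e-01]), 'qvel': array([-0.00013612,  0.00064856,  0.00136111, -0.00045889,  0.00128745,
        0.00027252]), 'effort': array([-2.10368024e-03, -4.33680654e+01, -2.46018738e+01, -3.61621169e-04,
        7.76238012e-03,  1.56586680e-05]), 'tcp_pos': array([ 0.11751952, -0.51127368,  0.23062795]), 'tcp_rot': array([-7.57485624e-04,  9.93633765e-01,  1.12655968e-01,  1.84467979e-05]), 'force': array([ 0.53941554,  0.23193706, -1.0657477 ]), 'ft_torque': array([-0.03652335, -0.00853429, -0.00288095]), 'finger_force': 0.0, 'grip_width': 0.08557557622153697} 0.0187
scene {'K': array([[481.45570078,   0.        , 325.25585647],
       [  0.        , 481.45570078, 238.80297545],
       [  0.        ,   0.        ,   1.        ]]), 'xyz': array([1.04416142, 0.65242275, 0.75805743]), 'rotation': array([0.36899064, 0.16514348, 0.38626726, 0.82907849])}
top {'K': array([[497.98145245,   0.        , 310.73375292],
       [  0.        , 497.98145245, 239.30560046],
       [  0.        ,   0.        ,   1.        ]]), 'xyz': array([0.26239763, 0.11259115, 1.04977691]), 'rotation': array([ 0.73858307,  0.07648064, -0.07201986, -0.6659271 ])}
```

View pics/scene0.png

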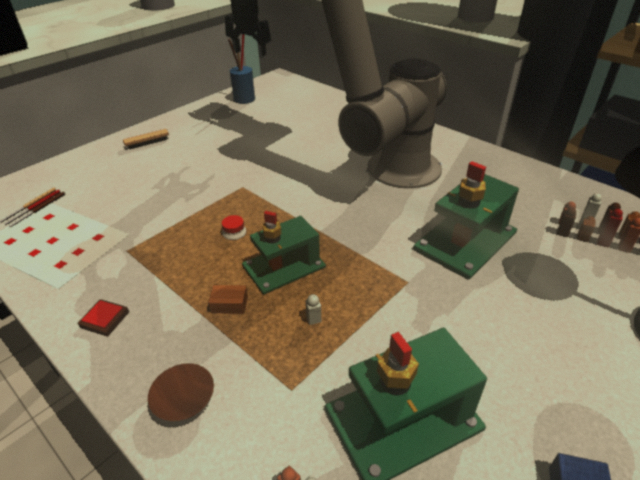

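View pics/top0.png

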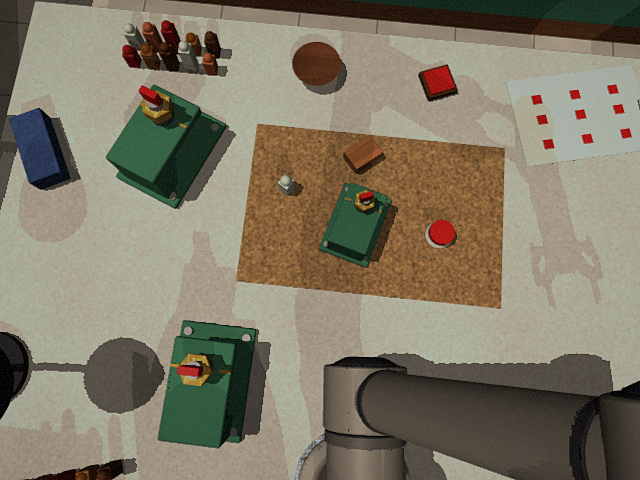

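The smallest stand is on the cork mat, with its bolt at about top (365,200) and scene (271,228). I'll enlarge both views.

```bash
cat > h.py <<'E'
from workcell import manip
import cv2, numpy as np
from scipy.spatial.transform import Rotation as R
def rot(q): return R.from_quat(np.r_[q[1:],q[0]])
def ray(d,u,v):
    K=d["K"];p=np.array([(u-K[0,2])/K[0,0],-(v-K[1,2])/K[1,1],-1.])
    return rot(d["rotation"]).apply(p)
def atz(d,u,v,z):
    r=ray(d,u,v);return d["xyz"]+r*(z-d["xyz"][2])/r[2]
def proj(d,P):
    p=rot(d["rotation"]).inv().apply(np.atleast_2d(P)-d["xyz"]);K=d["K"]
    return np.c_[K[0,2]-K[0,0]*p[:,0]/p[:,2],K[1,2]+K[1,1]*p[:,1]/p[:,2]]
def crop(d,u0,v0,w,h,s,name):
    c=cv2.resize(d["frame"][v0:v0+h,u0:u0+w,::-1],None,fx=s,fy=s,interpolation=cv2.INTER_CUBIC);cv2.imwrite("pics/"+name,c)
E
python3 - <<'E'
from h import *
a=manip.get_image("top");b=manip.get_image("scene")
crop(a,310,175,100,100,6,"t1.png");crop(b,235,200,100,100,6,"s1.png")
A=cv2.imread("pics/t1.png");B=cv2.imread("pics/s1.png")
E
```

```text
(no output)
```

View pics/t1.png

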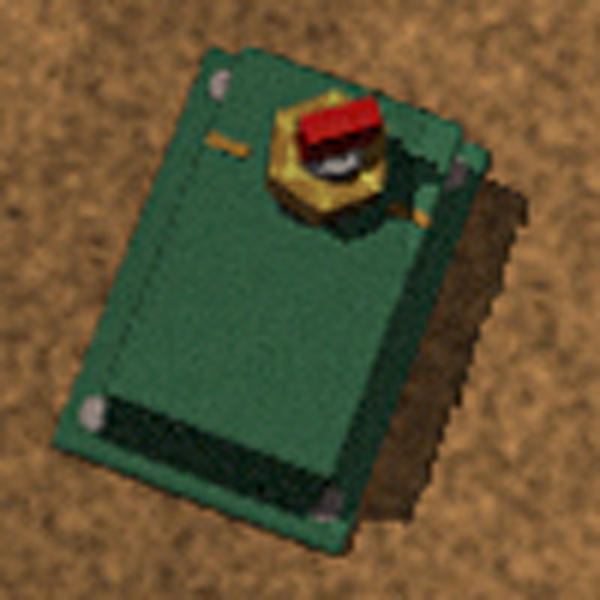

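View pics/s1.png

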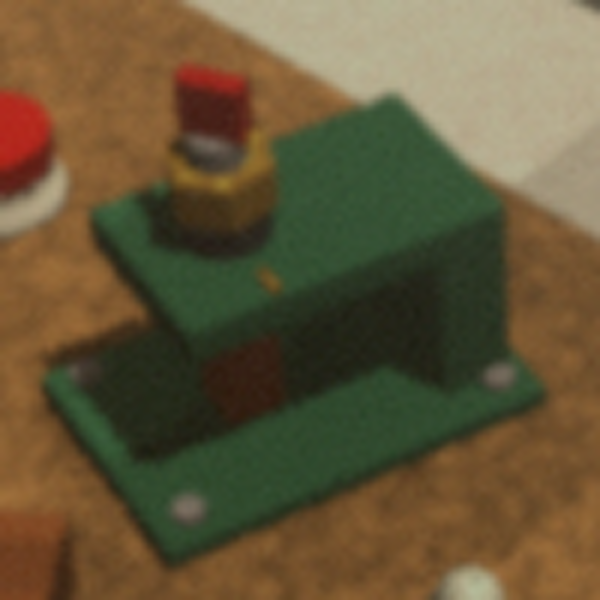

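The top crop shows marks (208,138)-(249,152) and (388,208)-(428,220), and key-top corners near (298,122),(375,97),(381,122),(303,146). The scene crop shows the near mark (262,268)-(280,290) and key top (177,68)-(248,76).

```bash
python3 - <<'E'
from h import *
a=manip.get_image("top");b=manip.get_image("scene")
T=lambda u,v,z:atz(a,310+(u+.5)/6-.5,175+(v+.5)/6-.5,z)
S=lambda u,v,z:atz(b,235+(u+.5)/6-.5,200+(v+.5)/6-.5,z)
m=np.array([T(*p,.094) for p in[(208,138),(249,152),(388,208),(428,220)]])
print("marks",m,"center",m.mean(0),[np.linalg.norm(m[i]-m.mean(0)) for i in range(4)])
d=m[2]+m[3]-m[0]-m[1];print("mark dir deg",np.degrees(np.arctan2(d[1],d[0])))
w=np.array([T(*p,.094) for p in[(250,48),(463,127),(330,475),(105,398)]]);
print("arm corners",w)
for i in range(4):
    e=w[(i+1)%4]-w[i];print(np.linalg.norm(e),np.degrees(np.arctan2(e[1],e[0])))
f=np.array([T(*p,.0) for p in[(210,48),(490,158),(340,555),(52,445)]])
for i in range(4):
    e=f[(i+1)%4]-f[i];print("foot",np.linalg.norm(e),np.degrees(np.arctan2(e[1],e[0])))
k=np.array([T(*p,.163) for p in[(298,122),(375,97),(381,122),(303,146)]])
print("key",k,k.mean(0))
for i in range(4):
    e=k[(i+1)%4]-k[i];print(np.linalg.norm(e),np.degrees(np.arctan2(e[1],e[0])))
print("scene near mark",S(262,268,.094),S(280,290,.094))
kk=[S(p[0],p[1],.163) for p in[(177,68),(248,76)]];print("scene key edge",kk)
n=np.array([T(*p,.128) for p in [(272,105),(335,90),(265,172),(322,215),(385,185)]]);print("nut",n,np.mean(n,0))
x=[];
E
```

```text
marks [[ 0.55770724  0.07137977  0.094     ]
 [ 0.55429463  0.05737201  0.094     ]
 [ 0.53984678  0.00985697  0.094     ]
 [ 0.5371172  -0.00364532  0.094     ]] center [0.54724146 0.03374086 0.094     ] [np.float64(0.03906686858623762), np.float64(0.024661278353586794), np.float64(0.02500242739893014), np.float64(0.03873276615024007)]
mark dir deg -105.95681938090627
arm corners [[ 0.59048208  0.06015367  0.094     ]
 [ 0.57036842 -0.01290785  0.094     ]
 [ 0.44814987  0.0217763   0.094     ]
 [ 0.46603747  0.09702933  0.094     ]]
0.07577958020683968 -105.3921018588526
0.12704473407405378 164.1566948862894
0.077349749187437 76.62896577597907
0.12979320074131925 -16.50570910263665
foot 0.11011478610839362 -106.5210743893643
foot 0.1578510647929526 164.2280810330824
foot 0.10963019530907797 74.66134207870994
foot 0.1601205113870857 -15.600764536154944
key [[0.5444248  0.04709758 0.163     ]
 [0.55496812 0.02400292 0.163     ]
 [0.54710073 0.02153143 0.163     ]
 [0.5368801  0.04492292 0.163     ]] [0.54584344 0.03438872 0.163     ]
0.02538749559717877 -65.46206629813379
0.00824645252694513 -162.56023009012787
0.02552690692212126 113.60235144176853
0.007851857912198529 16.078945373849304
scene near mark [0.54940832 0.0579846  0.094     ] [0.5533009  0.07119294 0.094     ]
scene key edge [array([0.54809269, 0.02178335, 0.163     ]), array([0.53507158, 0.04335688, 0.163     ])]
nut [[0.56037407 0.053317   0.128     ]
 [0.56752274 0.0335261  0.128     ]
 [0.53779995 0.05366071 0.128     ]
 [0.52547135 0.03432599 0.128     ]
 [0.53748962 0.01504935 0.128     ]] [0.54573155 0.03797583 0.128     ]
```

```bash
cat >> h.py <<'E'
def Rdown(ydeg): # tool pointing down, tool y at world yaw ydeg
    t=np.radians(ydeg);y=np.array([np.cos(t),np.sin(t),0]);z=np.array([0,0,-1.]);x=np.cross(y,z)
    return R.from_matrix(np.c_[x,y,z])
def cmd(p,ydeg,p0=None,y0=None):
    s=manip.read_state()
    R0=rot(s["tcp_rot"]) if y0 is None else Rdown(y0); p0=s["tcp_pos"] if p0 is None else p0
    d=R0.inv().apply(np.array(p)-p0)/.75; w=np.degrees((R0.inv()*Rdown(ydeg)).as_rotvec())/30
    return np.round(np.r_[d,w],4)
def stat():
    s=manip.read_state();y=rot(s["tcp_rot"]).as_matrix()[:,1]
    print("t",round(s["t"],2),"tcp",s["tcp_pos"].round(4),"y",np.degrees(np.arctan2(y[1],y[0])).round(2),"j",s["joint_positions"].round(3),"F",s["force"].round(2),"M",s["ft_torque"].round(3),"w",round(s["grip_width"],4),round(s["finger_force"],1))
E
python3 - <<'E'
from h import *
stat()
P0=manip.read_state()["tcp_pos"];P=np.array([.546,.034,.231]);y=np.linspace(-77.06,25,5)
pp=[P0,[.27,-.42,.231],[.41,-.27,.231],[.51,-.12,.231],P]
for i in range(4): print(cmd(pp[i+1],y[i+1],pp[i],y[i]))
E
```

```text
t 0.3 tcp [ 0.1175 -0.5116  0.2311] y -77.06 j [-1.491  0.342  1.524  0.     1.275 -0.146] F [-0.46 -0.16  0.03] M [ 0.05  -0.014  0.043] w 0.0854 0.0
[ 2.255e-01 -7.350e-02  1.000e-04  0.000e+00  0.000e+00 -8.505e-01]
[ 0.2706 -0.0405  0.      0.      0.     -0.8505]
[ 0.2382  0.032   0.      0.      0.     -0.8505]
[ 0.2058  0.0462  0.      0.      0.     -0.8505]
```

>>> send_rows --commands '[[[0.05,-0.0165,0,0,0,-0.19,0],[0.1,-0.033,0,0,0,-0.38,0],[0.145,-0.048,0,0,0,-0.56,0],[0.19,-0.063,0,0,0,-0.72,0],[0.2255,-0.0735,0,0,0,-0.85,0]]]'

```text
t: 0.72
tcp_pos: [0.2718, -0.4184, 0.2314]
tcp_rot: [-0.0, 0.943, 0.331, 0.0]
force: [0.2, -0.8, 0.6]
grip_width: 0.0426
finger_force: 0.0
```

>>> send_rows --commands '[[[0.05,-0.0075,0,0,0,-0.16,0],[0.1,-0.015,0,0,0,-0.32,0],[0.15,-0.0225,0,0,0,-0.48,0],[0.2,-0.03,0,0,0,-0.64,0],[0.2706,-0.0405,0,0,0,-0.85,0],[0.2706,-0.0405,0,0,0,-0.85,0]]]'

```text
t: 1.22
tcp_pos: [0.4128, -0.2663, 0.2314]
tcp_rot: [-0.0, 0.846, 0.533, 0.001]
force: [-0.3, 0.0, 0.3]
grip_width: 0.0428
finger_force: 0.0
```

>>> send_rows --commands '[[[0.05,0.0067,0,0,0,-0.18,0],[0.1,0.0134,0,0,0,-0.36,0],[0.15,0.02,0,0,0,-0.54,0],[0.2,0.0269,0,0,0,-0.72,0],[0.2382,0.032,0,0,0,-0.85,0],[0.2382,0.032,0,0,0,-0.85,0]]]'

```text
t: 1.72
tcp_pos: [0.5122, -0.1163, 0.2311]
tcp_rot: [-0.0, 0.708, 0.706, 0.001]
force: [-1.2, -0.5, 0.7]
grip_width: 0.0426
finger_force: 0.0
```

>>> send_rows --commands '[[[0.05,0.0112,0,0,0,-0.2,0],[0.1,0.0224,0,0,0,-0.4,0],[0.15,0.0337,0,0,0,-0.6,0],[0.19,0.0427,0,0,0,-0.8,0],[0.2058,0.0462,0,0,0,-0.85,0],[0.2058,0.0462,0,0,0,-0.85,0],[0.2058,0.0462,0,0,0,-0.85,0]]]'

```text
t: 2.3
tcp_pos: [0.5462, 0.0333, 0.2311]
tcp_rot: [-0.0, 0.538, 0.843, -0.0]
force: [0.1, -0.7, -0.4]
grip_width: 0.0426
finger_force: 0.0
```

```bash
python3 - <<'E'
from h import *
stat(); print(cmd([.546,.034,.142],25)); print(Rdown(25).apply([0,0,1]), rot(manip.read_state()["tcp_rot"]).as_matrix().round(4))
E
```

```text
t 2.3 tcp [0.5462 0.0333 0.2311] y 24.85 j [-7.900e-02  3.830e-01  1.462e+00 -1.000e-03  1.296e+00 -5.120e-01] F [ 0.1  -0.74 -0.35] M [-0.023  0.041  0.   ] w 0.0426 0.0
[ 0.0011  0.0003  0.1188 -0.0016  0.001  -0.0049]
[ 0.  0. -1.] [[-4.203e-01  9.074e-01 -5.000e-04]
 [ 9.074e-01  4.203e-01 -8.000e-04]
 [-5.000e-04 -8.000e-04 -1.000e+00]]
```

>>> send_rows --commands '[[[0.001,0,0.05,0,0,0,0],[0.001,0,0.09,0,0,0,0],[0.001,0,0.1188,0,0,0,0],[0.001,0,0.1188,0,0,0,0],[0.001,0,0.1188,0,0,0,0]]]' --newtons 30

```text
t: 2.72
tcp_pos: [0.5455, 0.0328, 0.1418]
tcp_rot: [-0.001, 0.539, 0.842, -0.001]
force: [0.9, -0.6, 0.7]
grip_width: 0.0428
finger_force: 0.0
```

>>> send_rows --commands '[[[0,0,0,0,0,0,-0.5],[0,0,0,0,0,0,-0.6],[0,0,0,0,0,0,-0.75],[0,0,0,0,0,0,-1],[0,0,0,0,0,0,-1],[0,0,0,0,0,0,-1],[0,0,0,0,0,0,-1],[0,0,0,0,0,0,-1]]]'

```text
t: 3.38
tcp_pos: [0.5467, 0.0339, 0.1439]
tcp_rot: [0.001, 0.538, 0.843, 0.0]
force: [-1.9, -2.8, 6.8]
grip_width: 0.0094
finger_force: 32.5
```

```bash
python3 - <<'E'
from h import *
stat()
E
```

```text
t 3.38 tcp [0.5467 0.0339 0.1439] y 24.93 j [-7.700e-02  4.660e-01  1.589e+00 -1.000e-03  1.084e+00 -5.120e-01] F [-1.88 -2.78  6.79] M [-0.403  0.397 -0.163] w 0.0094 32.5
```

>>> send_rows --commands '[[[0,0,-0.0025,0,0,0,-1],[0,0,-0.0025,0,0,0.1,-1],[0,0,-0.0025,0,0,0.25,-1],[0,0,-0.0025,0,0,0.4,-1],[0,0,-0.0025,0,0,0.55,-1],[0,0,-0.0025,0,0,0.7,-1],[0,0,-0.0025,0,0,0.7,-1]]]'

```text
t: 3.97
tcp_pos: [0.5466, 0.034, 0.1441]
tcp_rot: [0.001, 0.683, 0.73, 0.0]
force: [3.1, -3.6, -4.9]
grip_width: 0.0095
finger_force: 31.0
```

```bash
python3 - <<'E'
from h import *
stat()
E
```

```text
t 3.97 tcp [0.5466 0.034  0.1441] y 3.78 j [-7.700e-02  4.660e-01  1.588e+00 -1.000e-03  1.086e+00 -1.430e-01] F [ 3.14 -3.62 -4.92] M [-0.534 -0.492 -0.115] w 0.0095 31.0
```

>>> send_rows --commands '[[[0,0,0,0,0,0.12,-1],[0,0,0,0,0,0.24,-1],[0,0,0,0,0,0.36,-1]]]'

```text
t: 4.22
tcp_pos: [0.5466, 0.034, 0.144]
tcp_rot: [0.001, 0.748, 0.663, 0.0]
force: [3.0, -3.3, -5.5]
grip_width: 0.0091
finger_force: 30.9
```

```bash
python3 - <<'E'
from h import *
stat()
E
```

```text
t 4.22 tcp [0.5466 0.034  0.144 ] y -6.87 j [-7.700e-02  4.660e-01  1.588e+00 -1.000e-03  1.086e+00  4.300e-02] F [ 3.02 -3.32 -5.48] M [-0.528 -0.579  0.145] w 0.0091 30.9
```

>>> send_rows --commands '[[[0,0,0,0,0,0.1,-1],[0,0,0,0,0,0.2,-1],[0,0,0,0,0,0.27,-1],[0,0,0,0,0,0.295,-1],[0,0,0,0,0,0.295,-1],[0,0,0,0,0,0.295,-1]]]'

```text
t: 4.72
tcp_pos: [0.5466, 0.034, 0.144]
tcp_rot: [0.001, 0.796, 0.605, 0.0]
force: [4.3, -3.8, -5.7]
grip_width: 0.0092
finger_force: 30.9
```

```bash
python3 - <<'E'
from h import *
stat()
E
```

```text
t 4.72 tcp [0.5466 0.034  0.144 ] y -15.56 j [-7.700e-02  4.660e-01  1.588e+00 -1.000e-03  1.086e+00  1.950e-01] F [ 4.33 -3.8  -5.71] M [-0.53  -0.542  0.002] w 0.0092 30.9
```

>>> send_rows --commands '[[[0,0,0,0,0,0,-0.5],[0,0,0,0,0,0,0.2],[0,0,0,0,0,0,0.2],[0,0,-0.05,0,0,0,0.2],[0,0,-0.1,0,0,0,0.2],[-0.05,0,-0.15,0,0,0,0.2],[-0.1,0,-0.15,0,0,0,0.2],[-0.15,0,-0.15,0,0,0,0.2]]]'

```text
t: 5.38
tcp_pos: [0.5165, -0.0739, 0.26]
tcp_rot: [0.003, 0.796, 0.605, 0.002]
force: [1.1, 0.3, -0.3]
grip_width: 0.0517
finger_force: 0.0
```

```bash
python3 - <<'E'
from h import *
stat()
E
```

```text
t 5.38 tcp [ 0.5165 -0.0739  0.26  ] y -15.49 j [-0.289  0.311  1.488  0.     1.336 -0.019] F [ 1.06  0.3  -0.26] M [-0.027  0.001  0.046] w 0.0517 0.0
```

```bash
python3 - <<'E'
from h import *
a=manip.get_image("top");b=manip.get_image("scene")
A=cv2.resize(a["frame"][178:228,330:400,::-1],None,fx=10,fy=10,interpolation=cv2.INTER_CUBIC)
cv2.imwrite("pics/t2.png",A)
crop(b,235,200,100,70,8,"s2.png")
E
```

```text
(no output)
```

View pics/t2.png

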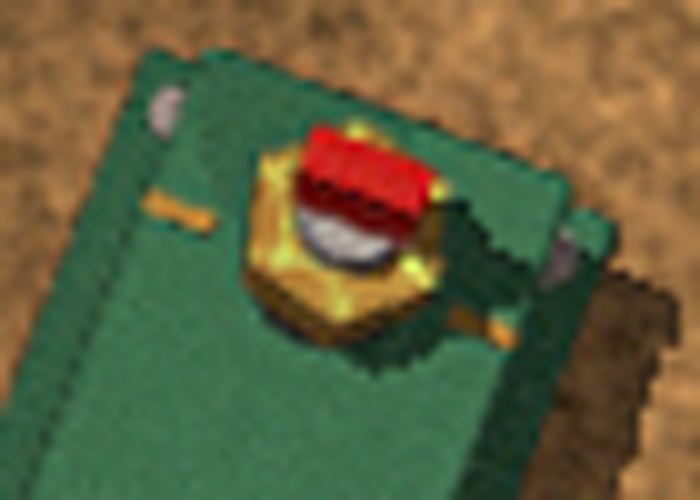

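View pics/s2.png

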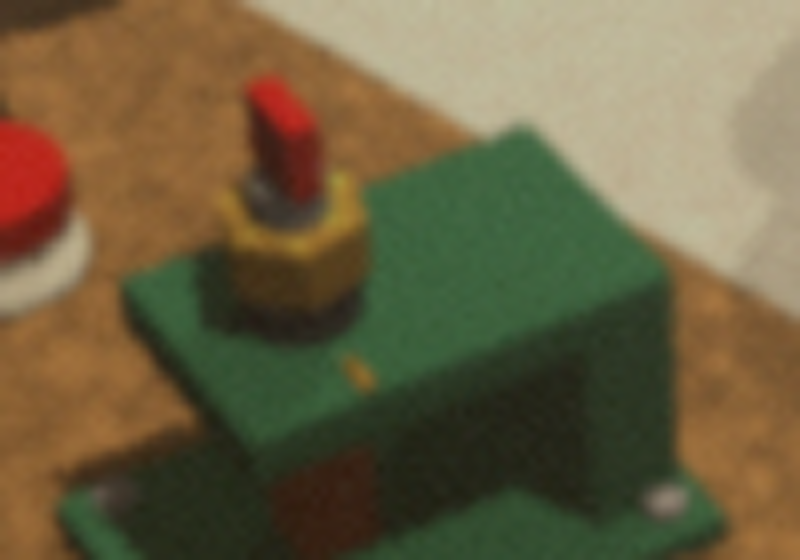

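The key at top crop (303–435,125–220) appears close to parallel with the marks at (145,200)-(515,335). I'll quantify that with colour masks.

```bash
python3 - <<'E'
from h import *
F=10;fr=[]
for _ in range(6): a=manip.get_image("top");fr.append(a["frame"].astype(float))
im=np.mean(fr,0)[178:228,330:400].astype(np.uint8)
im=cv2.resize(im,None,fx=F,fy=F,interpolation=cv2.INTER_CUBIC).astype(int)
r,g,b=im[...,0],im[...,1],im[...,2]
W=lambda p,z:atz(a,330+(p[0]+.5)/F-.5,178+(p[1]+.5)/F-.5,z)
for th in(150,170,190):
    m=((r>th)&(g<80)&(b<80)).astype(np.uint8)
    c=max(cv2.findContours(m,0,1)[0],key=cv2.contourArea)[:,0]
    w=np.array([W(p,.163)[:2] for p in c])*1000
    rr=cv2.minAreaRect(w.astype(np.float32)); M=cv2.moments(w.astype(np.float32))
    ang=.5*np.degrees(np.arctan2(2*M["mu11"],M["mu20"]-M["mu02"]))
    print("key",th,rr,"pca",ang%180)
mk=((r>150)&(g>85)&(b<85)&(r-g>40)).astype(np.uint8)
n,l,st,ce=cv2.connectedComponentsWithStats(mk)
for i in range(1,n):
    if st[i,4]>300: print(st[i],ce[i].round(1),W(ce[i],.094).round(4))
E
```

```text
key 150 ((546.6856689453125, 34.01744842529297), (25.00900650024414, 10.382415771484375), 74.06011962890625) pca 74.24340153230712
key 170 ((546.68994140625, 34.03652572631836), (24.429698944091797, 9.69450569152832), 74.21427154541016) pca 74.27026778723315
key 190 ((546.7360229492188, 34.040771484375), (24.06247901916504, 9.055931091308594), 74.21260833740234) pca 73.98920273782741
[ 335    0   91   95 3442] [382.5  53.4] [0.5933 0.027  0.094 ]
[  391     0   309   287 35944] [566.8 105.1] [ 0.5863 -0.0107  0.094 ]
[ 92  30  41  37 854] [110.9  48.1] [0.5887 0.0814 0.094 ]
[154  30  38  25 406] [170.7  39.8] [0.5917 0.0696 0.094 ]
[  44   43   80  119 2607] [ 86.1 100.1] [0.5773 0.0854 0.094 ]
[681  45  19  27 384] [691.7  58.3] [ 0.5988 -0.035   0.094 ]
[289  50  32  25 551] [305.7  62.5] [0.5898 0.0422 0.094 ]
[ 23  90  44  35 737] [ 45.5 105. ] [0.5754 0.0934 0.094 ]
[  0 102  21  33 564] [  8.9 119.5] [0.5716 0.1004 0.094 ]
[  44  164   42   52 1237] [ 62.8 190.1] [0.5581 0.0883 0.094 ]
[ 254  181   28   70 1325] [266.6 218.4] [0.5565 0.0473 0.094 ]
[148 195  64  34 858] [179.4 212.2] [0.5559 0.0647 0.094 ]
[ 258  259   69   55 1263] [301.  284.2] [0.5436 0.0393 0.094 ]
[ 344  270   75   43 1467] [379.  290.8] [0.5438 0.0238 0.094 ]
[ 622  297   78  203 6955] [670.2 420.1] [ 0.5233 -0.0358  0.094 ]
```

Key sits at 74.2°, matching the stand's y (74.1°), and is centred on the axis (0.5467, 0.0340). Next, the nut: go in with tool y at 29° (flats at about 29°).

```bash
python3 - <<'E'
from h import *
stat()
print(cmd([.535,-.02,.255],6)); print(cmd([.5467,.034,.255],29,[.535,-.02,.255],6))
E
```

```text
t 5.78 tcp [ 0.5158 -0.0722  0.2563] y -15.6 j [-0.286  0.316  1.492  0.     1.335 -0.014] F [0.09 0.16 0.29] M [ 0.045  0.034 -0.046] w 0.0513 0.0
[ 7.39e-02  5.90e-03  1.80e-03 -1.00e-03 -6.00e-04 -7.20e-01]
[ 0.07    0.023   0.      0.      0.     -0.7667]
```

>>> send_rows --commands '[[[0.03,0.003,0,0,0,-0.18,0.4],[0.05,0.005,0,0,0,-0.36,0.4],[0.074,0.006,0,0,0,-0.54,0.4],[0.074,0.006,0,0,0,-0.72,0.4],[0.074,0.006,0,0,0,-0.72,0.4]]]'

```text
t: 6.2
tcp_pos: [0.5352, -0.0192, 0.2562]
tcp_rot: [-0.0, 0.667, 0.745, -0.0]
force: [0.5, 0.4, 0.5]
grip_width: 0.0599
finger_force: 0.0
```

>>> send_rows --commands '[[[0.03,0.01,0,0,0,-0.18,0.4],[0.05,0.016,0,0,0,-0.36,0.4],[0.07,0.023,0,0,0,-0.54,0.4],[0.07,0.023,0,0,0,-0.72,0.4],[0.07,0.023,0,0,0,-0.767,0.4],[0.07,0.023,0,0,0,-0.767,0.4],[0.07,0.023,0,0,0,-0.767,0.4]]]'

```text
t: 6.78
tcp_pos: [0.5467, 0.0325, 0.2564]
tcp_rot: [-0.0, 0.51, 0.86, -0.0]
force: [-0.6, -0.5, 0.3]
grip_width: 0.0596
finger_force: 0.0
```

```bash
python3 - <<'E'
from h import *
stat()
print(cmd([.5467,.034,.100],29))
E
```

```text
t 6.78 tcp [0.5467 0.0325 0.2564] y 28.68 j [-0.08   0.366  1.418 -0.     1.358 -0.581] F [-0.58 -0.48  0.25] M [-0.004  0.01   0.065] w 0.0596 0.0
[ 1.700e-03  1.000e-03  2.086e-01 -7.000e-04  1.000e-04 -1.060e-02]
```

>>> send_rows --commands '[[[0.0017,0.001,0.05,0,0,0,0.4],[0.0017,0.001,0.1,0,0,0,0.4],[0.0017,0.001,0.15,0,0,0,0.4],[0.0017,0.001,0.19,0,0,0,0.4],[0.0017,0.001,0.2085,0,0,0,0.4],[0.0017,0.001,0.2085,0,0,0,0.4],[0.0017,0.001,0.2085,0,0,0,0.4]]]' --newtons 60

```text
t: 7.37
tcp_pos: [0.5468, 0.0338, 0.1]
tcp_rot: [-0.0, 0.509, 0.861, -0.0]
force: [0.9, 0.2, 0.1]
grip_width: 0.0596
finger_force: 0.0
```

```bash
python3 - <<'E'
from h import *
stat()
E
```

```text
t 7.37 tcp [0.5468 0.0338 0.1   ] y 28.76 j [-0.078  0.521  1.635 -0.     0.987 -0.58 ] F [0.94 0.16 0.1 ] M [-0.063 -0.038  0.008] w 0.0596 0.0
```

>>> send_rows --commands '[[[0,0,0,0,0,0,0],[0,0,0,0,0,0,-0.2],[0,0,0,0,0,0,-0.4],[0,0,0,0,0,0,-1],[0,0,0,0,0,0,-1],[0,0,0,0,0,0,-1],[0,0,0,0,0,0,-1]]]'

```text
t: 7.95
tcp_pos: [0.5471, 0.0334, 0.1023]
tcp_rot: [0.001, 0.509, 0.861, -0.0]
force: [-3.9, -2.6, 5.6]
grip_width: 0.0353
finger_force: 59.4
```

```bash
python3 - <<'E'
from h import *
stat()
E
```

```text
t 7.95 tcp [0.5471 0.0334 0.1023] y 28.86 j [-0.078  0.517  1.634 -0.002  0.988 -0.581] F [-3.92 -2.58  5.55] M [-0.539  0.721 -0.161] w 0.0353 59.4
```

>>> send_rows --commands '[[[0,0,-0.0025,0,0,0,-1],[0,0,-0.0025,0,0,0.15,-1],[0,0,-0.0025,0,0,0.3,-1],[0,0,-0.0024,0,0,0.45,-1],[0,0,-0.0023,0,0,0.6,-1],[0,0,-0.0022,0,0,0.75,-1]]]'

```text
t: 8.45
tcp_pos: [0.5467, 0.0333, 0.1022]
tcp_rot: [0.0, 0.668, 0.744, -0.001]
force: [-0.2, -4.5, -3.5]
grip_width: 0.035
finger_force: 63.4
```

```bash
cat >>h.py <<'E'
def q():
    stat();print("eff6",manip.read_state()["effort"][5].round(3))
E
python3 -c "from h import *;q()"
```

```text
t 8.45 tcp [0.5467 0.0333 0.1022] y 6.18 j [-0.078  0.518  1.634 -0.002  0.99  -0.185] F [-0.25 -4.5  -3.48] M [-0.737  0.156  0.172] w 0.035 63.4
eff6 -1.119
```

>>> send_rows --commands '[[[0,0,0,0,0,0.12,-1],[0,0,0,0,0,0.24,-1],[0,0,0.0001,0,0,0.33,-1]]]'

```text
t: 8.7
tcp_pos: [0.5466, 0.0333, 0.1022]
tcp_rot: [0.0, 0.729, 0.684, -0.001]
force: [-1.0, -5.0, -2.4]
grip_width: 0.035
finger_force: 63.4
```

```bash
python3 -c "from h import *;q()"
```

```text
t 8.7 tcp [0.5466 0.0333 0.1022] y -3.68 j [-0.078  0.518  1.634 -0.002  0.99  -0.013] F [-1.04 -4.99 -2.37] M [-0.761  0.213  0.136] w 0.035 63.4
eff6 -0.414
```

>>> send_rows --commands '[[[0,0,0,0,0,0.12,-1],[0,0,0,0,0,0.24,-1],[0,0,0.0001,0,0,0.36,-1]]]'

```text
t: 8.95
tcp_pos: [0.5465, 0.0334, 0.102]
tcp_rot: [0.0, 0.791, 0.612, -0.001]
force: [-2.0, -3.7, -2.4]
grip_width: 0.0349
finger_force: 63.4
```

```bash
python3 -c "from h import *;q()"
```

```text
t 8.95 tcp [0.5465 0.0334 0.102 ] y -14.48 j [-0.078  0.518  1.634 -0.002  0.99   0.176] F [-2.03 -3.73 -2.41] M [-0.752  0.279  0.107] w 0.0349 63.4
eff6 -0.874
```

>>> send_rows --commands '[[[0,0,0,0,0,0.12,-1],[0,0,0,0,0,0.24,-1],[0,0,0.0001,0,0,0.36,-1]]]'

```text
t: 9.2
tcp_pos: [0.5464, 0.0334, 0.1019]
tcp_rot: [0.0, 0.845, 0.535, -0.001]
force: [-1.3, -4.8, -2.5]
grip_width: 0.035
finger_force: 63.4
```

```bash
python3 -c "from h import *;q()"
```

```text
t 9.2 tcp [0.5464 0.0334 0.1019] y -25.28 j [-0.078  0.518  1.634 -0.002  0.99   0.364] F [-1.34 -4.78 -2.54] M [-0.655  0.293  0.123] w 0.035 63.4
eff6 -0.872
```

>>> send_rows --commands '[[[0,0,0,0,0,0.12,-1],[0,0,0,0,0,0.24,-1],[0,0,0.0001,0,0,0.36,-1]]]'

```text
t: 9.45
tcp_pos: [0.5463, 0.0334, 0.1018]
tcp_rot: [0.0, 0.891, 0.453, -0.001]
force: [-2.2, -2.7, -3.1]
grip_width: 0.035
finger_force: 63.4
```

```bash
python3 -c "from h import *;q()"
```

```text
t 9.45 tcp [0.5463 0.0334 0.1018] y -36.08 j [-0.078  0.518  1.634 -0.002  0.99   0.553] F [-2.2  -2.75 -3.14] M [-0.691  0.427  0.127] w 0.035 63.4
eff6 -0.872
```

>>> send_rows --commands '[[[0,0,0,0,0,0.12,-1],[0,0,0,0,0,0.24,-1],[0,0,0.0001,0,0,0.36,-1]]]'

```text
t: 9.7
tcp_pos: [0.5462, 0.0335, 0.1017]
tcp_rot: [0.0, 0.93, 0.367, -0.001]
force: [-3.0, -3.4, -2.2]
grip_width: 0.035
finger_force: 63.4
```

```bash
python3 -c "from h import *;q()"
```

```text
t 9.7 tcp [0.5462 0.0335 0.1017] y -46.88 j [-0.078  0.518  1.635 -0.002  0.99   0.741] F [-2.97 -3.41 -2.2 ] M [-0.589  0.411  0.093] w 0.035 63.4
eff6 -0.872
```

>>> send_rows --commands '[[[0,0,0,0,0,0.12,-1],[0,0,0,0,0,0.24,-1],[0,0,0.0001,0,0,0.36,-1]]]'

```text
t: 9.95
tcp_pos: [0.5461, 0.0336, 0.1016]
tcp_rot: [0.0, 0.96, 0.278, -0.001]
force: [-2.6, -3.8, -2.7]
grip_width: 0.0347
finger_force: 63.4
```

```bash
python3 -c "from h import *;q()"
```

```text
t 9.95 tcp [0.5461 0.0336 0.1016] y -57.68 j [-7.800e-02  5.180e-01  1.635e+00 -1.000e-03  9.900e-01  9.300e-01] F [-2.65 -3.81 -2.7 ] M [-0.543  0.45   0.121] w 0.0347 63.4
eff6 -0.872
```

>>> send_rows --commands '[[[0,0,0,0,0,0.12,-1],[0,0,0,0,0,0.24,-1],[0,0,0.0001,0,0,0.36,-1]]]'

```text
t: 10.2
tcp_pos: [0.5461, 0.0337, 0.1015]
tcp_rot: [0.0, 0.982, 0.187, -0.001]
force: [-3.0, -2.5, -3.6]
grip_width: 0.0347
finger_force: 63.4
```

```bash
python3 -c "from h import *;q()"
```

```text
t 10.2 tcp [0.5461 0.0337 0.1015] y -68.48 j [-7.800e-02  5.180e-01  1.635e+00 -1.000e-03  9.900e-01  1.118e+00] F [-2.99 -2.52 -3.64] M [-0.464  0.431  0.143] w 0.0347 63.4
eff6 -0.873
```

>>> send_rows --commands '[[[0,0,0,0,0,0.12,-1],[0,0,0,0,0,0.24,-1],[0,0,0.0001,0,0,0.36,-1]]]'

```text
t: 10.45
tcp_pos: [0.5461, 0.0337, 0.1014]
tcp_rot: [0.0, 0.996, 0.094, -0.001]
force: [-2.2, -3.2, -4.1]
grip_width: 0.0348
finger_force: 63.4
```

```bash
python3 -c "from h import *;q()"
```

```text
t 10.45 tcp [0.5461 0.0337 0.1014] y -79.27 j [-7.800e-02  5.190e-01  1.635e+00 -1.000e-03  9.900e-01  1.306e+00] F [-2.16 -3.2  -4.12] M [-0.444  0.394  0.217] w 0.0348 63.4
eff6 -0.75
```

Seated: moment rising (0.22, effort +0.12). Small steps now.

>>> send_rows --commands '[[[0,0,0,0,0,0.04,-1],[0,0,0,0,0,0.08,-1]]]'

```text
t: 10.62
tcp_pos: [0.5461, 0.0338, 0.1013]
tcp_rot: [0.0, 0.997, 0.074, -0.001]
force: [-4.0, -4.1, -3.1]
grip_width: 0.0348
finger_force: 63.5
```

```bash
python3 -c "from h import *;q()"
```

```text
t 10.62 tcp [0.5461 0.0338 0.1013] y -81.5 j [-7.800e-02  5.190e-01  1.635e+00 -1.000e-03  9.900e-01  1.345e+00] F [-3.97 -4.12 -3.14] M [-0.608  0.677  0.27 ] w 0.0348 63.5
eff6 0.045
```

>>> send_rows --commands '[[[0,0,0,0,0,0.035,-1],[0,0,0,0,0,0.07,-1],[0,0,0,0,0,0.1,-1]]]'

```text
t: 10.87
tcp_pos: [0.5461, 0.0338, 0.1013]
tcp_rot: [0.0, 0.999, 0.048, -0.001]
force: [-4.2, -4.3, -2.7]
grip_width: 0.0349
finger_force: 63.5
```

```bash
python3 -c "from h import *;q()"
```

```text
t 10.87 tcp [0.5461 0.0338 0.1013] y -84.48 j [-7.800e-02  5.190e-01  1.635e+00 -1.000e-03  9.900e-01  1.397e+00] F [-4.23 -4.35 -2.68] M [-0.589  0.643  0.324] w 0.0349 63.5
eff6 0.108
```

>>> send_rows --commands '[[[0,0,0,0,0,0.03,-1],[0,0,0,0,0,0.05,-1]]]'

```text
t: 11.03
tcp_pos: [0.5461, 0.0338, 0.1013]
tcp_rot: [0.0, 0.999, 0.035, -0.001]
force: [-3.0, -3.7, -3.7]
grip_width: 0.0347
finger_force: 63.5
```

```bash
python3 -c "from h import *;q()"
```

```text
t 11.03 tcp [0.5461 0.0338 0.1013] y -85.97 j [-7.800e-02  5.190e-01  1.635e+00 -1.000e-03  9.900e-01  1.423e+00] F [-3.03 -3.68 -3.74] M [-0.518  0.664  0.293] w 0.0347 63.5
eff6 0.25
```

```bash
python3 - <<'E'
from h import *
M=[]
for i in range(8):
    manip.get_image("top");s=manip.read_state();M.append((s["ft_torque"][2].round(3),s["effort"][5].round(3)))
print(M);stat()
E
```

```text
[(np.float64(0.32), np.float64(0.334)), (np.float64(0.299), np.float64(0.407)), (np.float64(0.286), np.float64(0.311)), (np.float64(0.353), np.float64(0.283)), (np.float64(0.245), np.float64(0.278)), (np.float64(0.301), np.float64(0.277)), (np.float64(0.304), np.float64(0.277)), (np.float64(0.323), np.float64(0.277))]
t 11.43 tcp [0.5461 0.0338 0.1013] y -85.93 j [-7.800e-02  5.190e-01  1.635e+00 -1.000e-03  9.900e-01  1.423e+00] F [-3.86 -4.62 -3.1 ] M [-0.555  0.667  0.323] w 0.0348 63.5
```

>>> send_rows --commands '[[[0,0,0,0,0,0.05,-1]]]'

```text
t: 11.52
tcp_pos: [0.5461, 0.0338, 0.1013]
tcp_rot: [0.0, 1.0, 0.023, -0.001]
force: [-3.0, -4.5, -3.2]
grip_width: 0.0349
finger_force: 63.4
```

```bash
python3 - <<'E'
from h import *
q()
M=[]
for i in range(10):
    manip.get_image("top");s=manip.read_state();M.append((s["ft_torque"][2].round(3),s["effort"][5].round(3)))
print(M,np.mean(M,0));stat()
E
```

```text
t 11.52 tcp [0.5461 0.0338 0.1013] y -87.42 j [-7.800e-02  5.190e-01  1.635e+00 -1.000e-03  9.900e-01  1.449e+00] F [-3.02 -4.47 -3.25] M [-0.566  0.659  0.41 ] w 0.0349 63.4
eff6 -0.376
[(np.float64(0.377), np.float64(0.157)), (np.float64(0.325), np.float64(0.522)), (np.float64(0.263), np.float64(0.325)), (np.float64(0.252), np.float64(0.262)), (np.float64(0.23), np.float64(0.249)), (np.float64(0.258), np.float64(0.248)), (np.float64(0.254), np.float64(0.247)), (np.float64(0.285), np.float64(0.247)), (np.float64(0.253), np.float64(0.247)), (np.float64(0.21), np.float64(0.247))] [0.2707 0.2751]
t 12.02 tcp [0.5462 0.0338 0.1013] y -87.44 j [-7.800e-02  5.190e-01  1.635e+00 -1.000e-03  9.890e-01  1.449e+00] F [-3.94 -4.6  -2.93] M [-0.6    0.639  0.21 ] w 0.0344 63.5
```

Moving reading 0.41 N m, settling by about 0.1. Release and retreat.

>>> send_rows --commands '[[[0,0,0,0,0,0,0.2],[0,0,0,0,0,0,0.4],[0,0,0,0,0,0,0.4],[0,0,0,0,0,0,0.4],[0,0,-0.04,0,0,0,0.4],[0,0,-0.09,0,0,0,0.4],[0,0,-0.14,0,0,0,0.4],[0,0,-0.19,0,0,0,0.4]]]'

```text
t: 12.68
tcp_pos: [0.5467, 0.0344, 0.2457]
tcp_rot: [-0.0, 1.0, 0.022, 0.0]
force: [0.7, -0.1, 0.3]
grip_width: 0.0598
finger_force: 0.0
```

```bash
python3 -c "
from h import *
stat();print(cmd([.535,-.1,.25],-87.4))"
```

```text
t 12.68 tcp [0.5467 0.0344 0.2457] y -87.49 j [-0.077  0.373  1.437  0.     1.331  1.45 ] F [ 0.65 -0.13  0.31] M [-0.034 -0.094 -0.009] w 0.0598 0.0
[-0.0235  0.1784 -0.0058 -0.0004 -0.0009 -0.003 ]
```

>>> send_rows --commands '[[[0,0.05,0,0,0,0,0.4],[0,0.1,0,0,0,0,0.4],[0,0.15,0,0,0,0,0.4],[0,0.178,0,0,0,0,0.4],[0,0.178,0,0,0,0,0.4],[0,0.178,0,0,0,0,0.4]]]'

```text
t: 13.18
tcp_pos: [0.5527, -0.1001, 0.2438]
tcp_rot: [-0.0, 1.0, 0.021, 0.0]
force: [0.4, 0.5, 0.2]
grip_width: 0.0598
finger_force: 0.0
```

```bash
python3 - <<'E'
from h import *
F=10;fr=[]
for _ in range(6): a=manip.get_image("top");fr.append(a["frame"].astype(float))
full=np.mean(fr,0).astype(np.uint8)
cv2.imwrite("pics/t3.png",cv2.resize(full[120:270,240:480,::-1],None,fx=3.3,fy=3.3,interpolation=cv2.INTER_CUBIC))
im=cv2.resize(full[178:228,330:400],None,fx=F,fy=F,interpolation=cv2.INTER_CUBIC).astype(int)
r,g,b=im[...,0],im[...,1],im[...,2]
for th in(130,150,170,190):
    m=((r>th)&(g<80)&(b<80)).astype(np.uint8)
    c=max(cv2.findContours(m,0,1)[0],key=cv2.contourArea)[:,0]
    w=np.array([atz(a,330+(p[0]+.5)/F-.5,178+(p[1]+.5)/F-.5,.163)[:2] for p in c])*1000
    print(th,cv2.minAreaRect(w.astype(np.float32)))
E
```

```text
130 ((546.5046997070312, 33.83656311035156), (25.567352294921875, 10.946974754333496), 74.21783447265625)
150 ((546.6473999023438, 33.801361083984375), (25.177268981933594, 10.603229522705078), 74.21614074707031)
170 ((546.7415161132812, 33.84880065917969), (24.786100387573242, 10.033668518066406), 74.21448516845703)
190 ((546.79248046875, 33.950294494628906), (24.341794967651367, 9.438645362854004), 74.21322631835938)
```

View pics/t3.png

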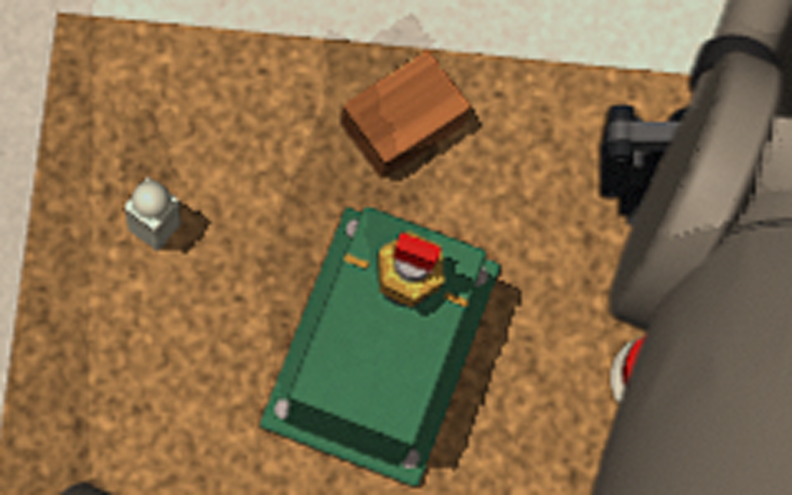

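The key (about 415,245) is still at 74.2°, parallel with the marks at (355,260) and (457,299). The seal, block and jar are undisturbed and the arm is clear.

```bash
python3 -c "
from workcell import manip
print(manip.sign_off())"
```

```text
the job is handed in; nothing more can be done
None
```

I turned the key onto the marks (last measured 74.2° against the stand's 74.1°) and ran the jam nut down until it locked. The highest moment I read was 0.41 N m while turning (about 0.45 estimated from the turn angle), settling to about 0.25 N m at the stop. The other things on the bench look undisturbed, and the job was handed in at about 13.5 s; sign-off gave no verdict.

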